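# Pop the sample port of the blue reader

## Task

The next sample goes into the reader with the blue hatch: press down on the white mark at the front edge of that hatch with a fingertip until the push-push latch lets go, take the finger away so the hatch pops up, and see that it stays fully open for a moment, untouched, before you finish. Only push: do not lift or shift either reader, keep the press under 25 N, leave the orange hatch shut, and leave the two vials and the tape roll where they stand.

Things in the scene. Friction and masses are not known exactly. Their poses are not given: they have to be found in the camera images.
- blue_reader: Reader to be opened: low white and grey bench instrument with a blue hatch on top, case 176 (x) x 126 (y) x 64 mm high, loose on rubber feet, about 2.2 kg. Origin: centre of the underside; own x runs from the front (latch side, dark display window) to the back (hinge), z up. Hatch panel 84 x 84 x 10 mm: own x -33 to +51, y -42 to +42, top at z 80; hinge line along y at x +55, z 72 mm.
- orange_reader: The other reader, the same in every way but with an orange hatch; must stay shut.
- blue_hatch (a joint): Blue hatch angle, rad: within 0.025 of 0 shut; negative pressed in, stop -0.082 (6 mm at the mark); positive open, stop 1.2. 3 N at the mark starts it, 5 N reaches the stop; the latch trips by -0.075 (5.3 mm), so press to the stop. Let go and a damped spring swings it up and back in 1 to 2 s. A shorter press leaves it shut (press again); pushing an open hatch down latches it again.
- orange_hatch (a joint): The same for the orange hatch.
- blue_hatch_press (a point): Where to press: middle of the ribbed white mark (20 x 40 mm, long way along the front edge) on top of the blue hatch, 70 mm in front of the hinge, 18 mm behind the hatch's front edge, 81 mm above the table when shut. Moves with the hatch; its z axis is the hatch's outward normal.
- orange_hatch_press (a point): The same point on the orange hatch; not to be pressed.
- vial_a: Clear sample vial with black cap, about 42 mm across, 124 mm tall, upright and loose beside the blue reader; origin at the centre of its underside.
- vial_b: Clear sample vial with black cap, 47 mm across, 124 mm tall, upright and loose beside the orange reader; origin at the centre of its underside.
- tape: Roll of white tape, 62 mm across, 48 mm high, lying loose behind the readers; origin at the centre of its underside.
Things that resemble listed ones, but are neither listed nor needed, are in the scene too. What is shaped like the blue_reader but pink is not meant.

How it is judged:
By the outcome, as a careful person would: the job done as asked, in the order asked, and still so for the second after the job is handed in, with the robot touching nothing.
It also fails if it takes over 35 s, if anything falls off the work surface, if the arm or the gripper's body presses on something with over 40 N, if the wrist force passes 120 N, or if a joint passes its speed limit or range.

## Robot

A 6-joint arm with a two-finger parallel gripper is mounted at the origin on a cart in front of the work surface, level with it; the furniture and walls round the work are solid. World frame = base frame: x ahead of the robot, y to its left, z up, the work surface at z = 0. Lengths are in mm, angles in rad, forces in N, time in s.
With the tool pointing down it reaches from about 275 to 750 mm from the base axis. Payload 10.2 kg.
Tool frame: the origin (TCP) lies at the very end of the fingers, on their centre line; the grasp point (between the pads) lies 19 mm behind it; z points along the fingers, y is the direction in which the jaws open and shut (so a half turn about z gives the same grasp; the last joint's range is limited). The gripper opens to 85 mm and grips with 20 to 120 N. Pads are 22 mm wide; open, the fingers measure 114 mm over their backs; the gripper's body (76 mm by 85 mm) begins 54 mm behind the grasp point. The pads swing forward as they close: fully open they stand 13 mm farther back than shut.
Start: joints at [1.063, 0.313, 1.498, -0, 1.331, -0.223], TCP at [147.52, 503.854, 198.894] pointing down, gripper open.
Joint ranges: [-2.94, 2.94], [-0.97, 2.17], [0.19, 2.56], [-1.23, 4.37], [0.02, 3.11], [-2.88, 2.88]. Speed limits (rad/s): [2.39, 2.39, 3.01, 3.14, 3.14, 3.14].

## Interface

Orientations are given as a unit quaternion [w, x, y, z].
In Python, from rig import * gives the robot as it stands. The module is installed in compiled form; this text tells all that it offers.
- The arm moves only by the shell command python3 -m crank 'ROWS' [FORCE]. ROWS is a JSON object of lists of equal length, an entry for each row: "dp": the shift along the world's x, y, z in cm, a list of three; "delta_rot": the turn, a rotation vector about the world's x, y, z in degrees, a list of three; "claw": the closure in counts, from 0 (fully open) to 255 (shut). A call has 1 to 10 rows; each row shifts and turns the commanded pose from where the row before left it; what a row does not reach is not made up. A row lasts 1/10 s, in which the tool goes at most 50 mm and 8.59 degrees, less where a joint would pass 70% of its speed; a pose out of reach is approached as far as the arm can. A call is refused whole if a number of a shift passes 5 or a number of a turn 8.59, either way. A call with a gripper value outside its range is refused whole. The fingers move at their own pace and stop on an object; FORCE is the grip in N (left out, the last holds). Time passes only in rows, so rows that do not move let the fingers close. It gives the time, the measured TCP pose, the force and the opening at its end, in the units of the state.
- sense(): the state, without advancing time (a new reading comes with each control period).
- capture(name): name is "scene" or "top" or "wrist"; returns (picture, depth): 384x512x3 uint8, red, green, blue; 384x512 float32, mm along the optical axis (not along the pixel's ray), 0 where there is no reading.
- camera_model(name): a dict with "fx", "fy", "cx", "cy" (pixels), "cam_to_world" (4x4, takes a point from camera to world coordinates); the wrist camera has in their place "T_tool_cam" (4x4, takes a point from camera to tool coordinates, whose origin is the TCP and whose axes are the flange's). Camera axes: x right, y up, looking along -z (the intrinsics and any distortion apply to the point x, -y, -z); pixel columns grow to the right and rows downward; lengths in mm; the calibration is good to about 2 mm. A picture is of the moment at which its call begins: read the wrist's pose just before it. camera_model takes no time and is no camera call.
- finish_job(): hands the job in, once; it reports no verdict.
Trained networks look in the newest picture that a camera, given by its name, has taken for a name from the list of things; names that differ only in an ending like _2 or _b are one class to them, and where a whole thing is asked for, a point or a joint stands for the part that bears it (a point fixed in the world has none). Each returns a list of dicts, best first, with "p" (0 to 1); they miss things now and then, are a little off and sometimes report something else, mostly with a low value. They report only what shows in the picture. A call takes as long as a camera call. They do not tell look-alikes from the thing itself.
- boxes_of(camera, target): "centre" ([column, row] in pixels, amid what is visible of it).
- masks_of(camera, target): "region" (384x512 bool, what is visible of it) and "centre" ([column, row] in pixels, amid what is visible of it).
- pinpoint(camera, target): "centre" ([column, row] in pixels: a listed point, or the origin of a listed thing).
The state is a dict: "time_s": time; "joints": joint angles; "dq": joint speeds; "tau": joint torques, N m; "eef_pos": TCP position; "ee_rot": TCP orientation; "force": force on the tool from outside, world axes, zero at the start; "wrist_torque": the same for the moment, N m; "grip_width": opening from 0.0 (shut) to 1.0 (fully open).
Only numpy, scipy, OpenCV 4.12 (cv2) and the standard library are available. Lean on these libraries where they do the work, as an engineer would, in place of code of your own. Each camera call takes 0.05 s, during which the arm holds its last target.

## Working session

There is one attempt and no reset: what is moved stays moved. The work goes in short steps, Python scripts to look and compute and a shell command to move; the robot and the scene stay as the last step left them, time stands still between calls to the robot, and variables do not carry over. Pictures are saved under pics/ and viewed, and the job is handed in when it is done.

```bash
mkdir -p pics
cat > h.py <<'E'
from rig import *
import numpy as np, cv2
def shot(n,tag):
    p,d=capture(n); cv2.imwrite(f'pics/{tag}.png',p[:,:,::-1]); np.save(f'pics/{tag}.npy',d); return p,d
def w(n,c,d,T=None):
    m=camera_model(n); u,v=c; M=np.array(m.get('cam_to_world') if T is None else T)
    z=d[int(round(v)),int(round(u))]
    return (M@[ (u-m['cx'])/m['fx']*z, -(v-m['cy'])/m['fy']*z, -z,1])[:3], z
E
python3 - <<'E'
from h import *
for n in('scene','top'):
    p,d=shot(n,n+'1')
    print(n,{k:(np.round(v,3).tolist() if k=='cam_to_world' else v) for k,v in camera_model(n).items()})
    for t in('blue_hatch_press','blue_reader','vial_a','tape'):
        for r in pinpoint(n,t): print(t,r['p'],r['centre'],np.round(w(n,r['centre'],d)[0]))
s=sense();print(s)
E
```

```text
scene {'fx': 429.8808706859666, 'fy': 429.8808706859666, 'cx': 249.54347396913815, 'cy': 190.21490191508929, 'cam_to_world': [[0.559, 0.532, -0.637, -233.354], [-0.829, 0.35, -0.435, -548.214], [-0.009, 0.771, 0.636, 907.055], [0.0, 0.0, 0.0, 1.0]]}
blue_hatch_press 0.82 [224.5, 220.3] [448.   4.  78.]
blue_hatch_press 0.76 [171.5, 180.3] [503. 251.  77.]
blue_hatch_press 0.73 [284.7, 185.8] [724. -32.  32.]
blue_reader 0.67 [179.8, 200.2] [459. 181.  60.]
blue_reader 0.57 [222.8, 238.8] [400. -25.  62.]
vial_a 0.96 [147.1, 189.0] [472. 337.  25.]
vial_a 0.94 [336.3, 278.0] [ 482. -329.   19.]
tape 0.58 [282.7, 184.1] [724. -24.  35.]
tape 0.39 [181.4, 201.2] [457. 172.  62.]
top {'fx': 406.83551060153394, 'fy': 406.83551060153394, 'cx': 259.9598141891202, 'cy': 187.32578326426545, 'cam_to_world': [[-0.028, 0.973, -0.229, 354.439], [-1.0, -0.029, 0.001, 34.907], [-0.005, 0.229, 0.974, 1165.445], [0.0, 0.0, 0.0, 1.0]]}
blue_hatch_press 0.81 [185.2, 230.4] [497. 236.  83.]
blue_hatch_press 0.7 [272.4, 244.3] [453.   5.  80.]
blue_reader 0.93 [188.8, 230.5] [497. 227.  78.]
blue_reader 0.77 [270.2, 249.0] [441.  11.  80.]
vial_a 0.97 [383.4, 225.1] [ 498. -300.   61.]
vial_a 0.85 [148.1, 237.3] [480. 333.  87.]
tape 0.89 [274.6, 147.4] [734. -12.  48.]
{'time_s': 0.5, 'joints': array([ 1.06259858e+00,  3.12905116e-01,  1.49773274e+00, -2.27546519e-05,
        1.33100805e+00, -2.23430766e-01]), 'dq': array([ 0.00023695,  0.00074149,  0.00053453, -0.00016254,  0.00092951,
        0.00012335]), 'tau': array([-5.55758870e-04, -4.11930084e+01, -2.59767687e+01, -1.49523194e-04,
        6.56761404e-04, -1.11598044e-05]), 'eef_pos': array([147.51797331, 503.83668636, 198.87921801]), 'ee_rot': array([ 7.95756285e-07,  1.41900213e-01,  9.89880967e-01, -2.88184052e-05]), 'force': array([ 0.55014009,  0.18166314, -1.38054058]), 'wrist_torque': array([ 0.00219382, -0.00977334,  0.01893277]), 'grip_width': 0.9974141996773037}
```

View pics/scene1.png

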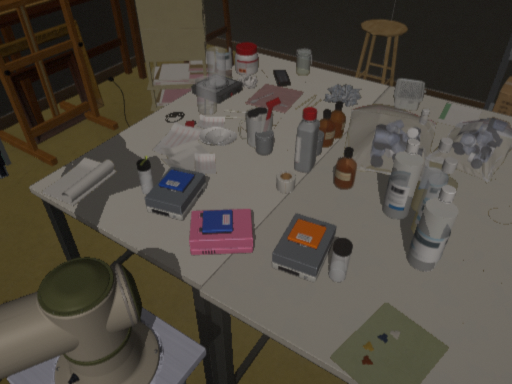

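View pics/top1.png

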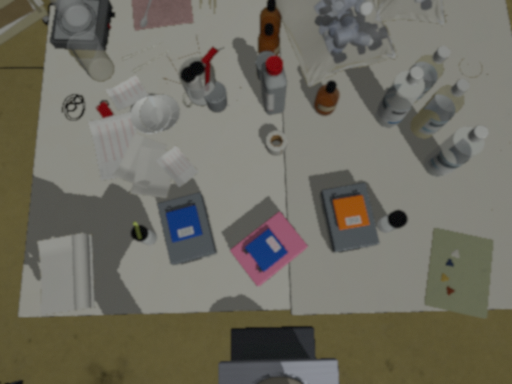

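Blue-hatch candidates in the top view are the grey/white reader at (187,228) and the pink case at (268,248). The orange one at (350,215) is the reader to leave alone. The grey one fits, because pink is excluded. I'll confirm with an enlarged crop and measure the mark.

Run:
```python
from h import *
p=cv2.imread('pics/top1.png'); q=cv2.imread('pics/scene1.png')
a=cv2.resize(p[180:275,120:220],(400,380),interpolation=cv2.INTER_CUBIC)
b=cv2.resize(q[150:245,120:220],(400,380),interpolation=cv2.INTER_CUBIC)
cv2.imwrite('pics/crop1.png',cv2.convertScaleAbs(np.hstack([a,b]),alpha=1.6))
for n,f,(c0,c1,r0,r1) in(('top','top1',(160,215,195,265)),('scene','scene1',(145,210,165,215))):
    im=cv2.imread(f'pics/{f}.png'); d=np.load(f'pics/{f}.npy')
    hsv=cv2.cvtColor(im,cv2.COLOR_BGR2HSV)
    m=np.zeros(d.shape,bool); m[r0:r1,c0:c1]=True
    blue=m&(hsv[...,0]>105)&(hsv[...,0]<130)&(hsv[...,1]>150)
    hull=cv2.convexHull(np.argwhere(blue)[:,::-1].astype(np.int32))
    H=np.zeros(d.shape,np.uint8); cv2.fillConvexPoly(H,hull,1)
    white=(cv2.erode(H,np.ones((3,3)))>0)&(hsv[...,1]<90)&(hsv[...,2]>80)
    for nm,mm in(('hatch',H>0),('white',white)):
        P=np.array([w(n,(u,v),d)[0] for v,u in np.argwhere(mm)])
        if len(P)==0: print(nm,0);continue
        r=cv2.minAreaRect(P[:,:2].astype(np.float32))
        print(n,nm,len(P),P.mean(0).round(1),np.median(P[:,2]).round(1),r, np.argwhere(mm).mean(0)[::-1])
```

```text
top hatch 967 [516.2 241.1  82.7] 79.7 ((439.3780517578125, 175.53616333007812), (312.0367431640625, 102.943603515625), 40.61017608642578) [183.4663909  223.16546019]
top white 135 [493.  234.9  89. ] 80.7 ((437.9765625, 139.50381469726562), (264.81494140625, 39.353790283203125), 59.839717864990234) [185.22222222 231.42222222]
scene hatch 1126 [506.1 200.8  60.2] 64.2 ((191.98519897460938, -155.1270751953125), (1150.3717041015625, 135.531005859375), 49.462554931640625) [184.92717584 189.62877442]
scene white 199 [508.3 183.6  36.5] -0.2 ((169.50424194335938, -178.66171264648438), (1087.8494873046875, 109.72074127197266), 48.290313720703125) [190.27638191 196.90954774]
```

View pics/crop1.png

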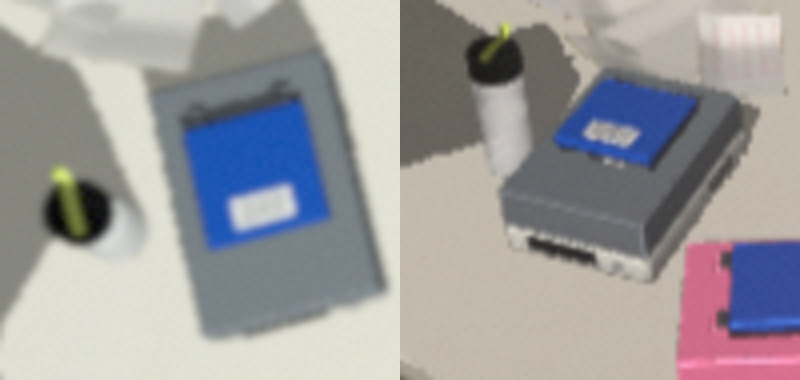

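Crop confirms: grey/white case with blue hatch, and the white ribbed mark at top (185,231), scene (173,183). The vial beside it at (140,233) has a yellow thing sticking out of its cap, so I'll check how tall that is.

Run:
```python
from h import *
def ray(n,c,z):
    m=camera_model(n);M=np.array(m['cam_to_world']);v=M[:3,:3]@[(c[0]-m['cx'])/m['fx'],-(c[1]-m['cy'])/m['fy'],-1];o=M[:3,3]
    return o+v*(z-o[2])/v[2]
for n,c in(('top',(185.2,231.4)),('top',(185.2,230.4)),('scene',(173,183.2)),('scene',(171.5,180.3))): print(n,c,ray(n,c,81).round(1))
d=np.load('pics/top1.npy')
P=np.array([[*w('top',(u,v),d)[0],d[v,u]] for v in range(215,250,1) for u in range(120,160)])
P=P[P[:,3]>0]
P=P[P[:,2]>60]; print('tall near vial',P[P[:,2].argsort()[::-1][:6]].round(), len(P),P[:,:2].min(0).round(),P[:,:2].max(0).round())
H=[]
for v in range(100,320,2):
    for u in range(20,300,2):
        if d[v,u]>0:
            q=w('top',(u,v),d)[0]
            if q[2]>110: H.append([*q,u,v])
H=np.array(H);print(H[H[:,2].argsort()[::-1]][:60:5].round())
```

```text
top (185.2, 231.4) [494.  236.4  81. ]
top (185.2, 230.4) [496.7 236.5  81. ]
scene (173, 183.2) [491.3 233.5  81. ]
scene (171.5, 180.3) [499.6 247.1  81. ]Traceback (most recent call last):
  File "<stdin>", line 7, in <module>
  File "h.py", line 6, in w
    m=camera_model(n); u,v=c; M=np.array(m.get('cam_to_world') if T is None else T)
ValueError: time passes only in moves, steps and waits
```

Run:
```python
from rig import *
import numpy as np
d=np.load('pics/top1.npy'); m=camera_model('top'); M=np.array(m['cam_to_world'])
v,u=np.mgrid[:384,:512]
X=np.stack([(u-m['cx'])/m['fx']*d,-(v-m['cy'])/m['fy']*d,-d],-1)@M[:3,:3].T+M[:3,3]
ok=(d>0)
q=ok&(u>120)&(u<160)&(v>213)&(v<252)&(X[...,2]>90); P=X[q];print('vial',len(P),P.min(0).round(),P.max(0).round())
q=ok&(u>30)&(u<300)&(v>100)&(v<330)&(X[...,2]>110);P=np.c_[X[q],u[q],v[q]];i=P[:,2].argsort()[::-1]
print(P[i][:200:12].round())
print(sense()['time_s'])
```

```text
vial 253 [469. 332.  92.] [520. 373. 125.]
[[514. 363. 125. 133. 223.]
 [509. 362. 120. 134. 225.]
 [494. 356. 120. 136. 231.]
 [493. 338. 119. 143. 231.]
 [507. 352. 119. 138. 226.]
 [481. 341. 118. 142. 236.]
 [473. 346. 118. 140. 239.]
 [499. 355. 117. 137. 229.]
 [507. 360. 117. 135. 226.]
 [492. 373. 117. 130. 232.]
 [471. 354. 116. 137. 240.]
 [500. 363. 116. 134. 229.]
 [497. 345. 115. 141. 230.]
 [497. 366. 115. 133. 230.]
 [484. 373. 115. 130. 235.]
 [491. 342. 114. 142. 232.]
 [492. 353. 114. 138. 232.]]
0.5
```

```bash
python3 -m crank '{"dp":[[3,-2.3,0],[3,-2.3,0],[3,-2.3,0],[3,-2.3,0],[3,-2.3,0],[3,-2.3,0],[3,-2.3,0],[3,-2.3,0],[3,-2.3,0],[3,-2.3,0]],"delta_rot":[[0,0,3],[0,0,3],[0,0,3],[0,0,3],[0,0,3],[0,0,3],[0,0,3],[0,0,3],[0,0,3],[0,0,3]],"claw":[255,255,255,255,255,255,255,255,255,255]}' 30
```

```text
time_s: 1.5
eef_pos: [448.7, 272.7, 199.0]
ee_rot: [0.0, -0.12, 0.993, 0.0]
force: [0.5, 0.4, -0.2]
grip_width: -0.002
```

Run:
```python
from h import *
from scipy.spatial.transform import Rotation as R
s=sense(); p,d=shot('wrist','wr1'); m=camera_model('wrist')
q=s['ee_rot'];T=np.eye(4);T[:3,:3]=R.from_quat([q[1],q[2],q[3],q[0]]).as_matrix();T[:3,3]=s['eef_pos'];M=T@np.array(m['T_tool_cam'])
print(s['eef_pos'],s['time_s'],M.round(2).tolist())
for r in pinpoint('wrist','blue_hatch_press'):
    c=r['centre'];v=M[:3,:3]@[(c[0]-m['cx'])/m['fx'],-(c[1]-m['cy'])/m['fy'],-1];o=M[:3,3]
    print(r['p'],c,(o+v*(81-o[2])/v[2]).round(1),d[int(c[1]),int(c[0])])
```

```text
[448.66724813 272.70005933 198.98374975] 1.5 [[-0.24, -0.93, -0.26, 380.74], [0.97, -0.23, -0.06, 256.74], [-0.0, -0.27, 0.96, 373.47], [0.0, 0.0, 0.0, 1.0]]
0.9 [203.0, 211.0] [493.9 234.7  81. ] 308.69864
```

View pics/wr1.png

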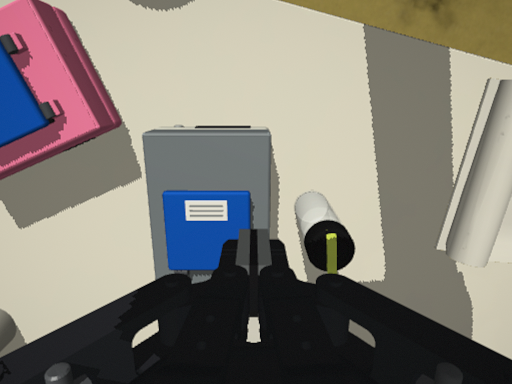

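The wrist view shows the mark centre at (206,210), which gives a world position of about (494,236). All three cameras agree. The tool is square to the reader, so I'll move over the mark and lower.

```bash
python3 -m crank '{"dp":[[2.3,-1.8,0],[2.2,-1.9,0],[0,0,-3],[0,0,-3],[0,0,-2.5],[0,0,-1],[0,0,0]],"delta_rot":[[0,0,0],[0,0,0],[0,0,0],[0,0,0],[0,0,0],[0,0,0],[0,0,0]],"claw":[255,255,255,255,255,255,255]}'
python3 - <<'E'
from h import *
shot('wrist','wr2')
E
```

```text
time_s: 2.3
eef_pos: [491.8, 237.1, 103.2]
ee_rot: [-0.001, -0.119, 0.993, -0.0]
force: [0.3, -0.1, 0.6]
grip_width: -0.002
```

View pics/wr2.png

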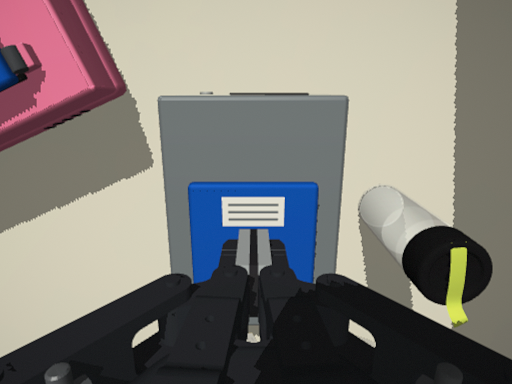

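```bash
python3 -m crank '{"dp":[[0.2,-0.1,-1],[0,0,-0.7],[0,0,-0.2],[0,0,0]],"delta_rot":[[0,0,0],[0,0,0],[0,0,0],[0,0,0]],"claw":[255,255,255,255]}'
```

```text
time_s: 2.75
eef_pos: [494.4, 235.8, 84.7]
ee_rot: [-0.0, -0.119, 0.993, -0.0]
force: [0.1, 0.3, 0.7]
grip_width: 0.002
```

```bash
python3 -m crank '{"dp":[[0,0,-0.3],[0,0,-0.2],[0,0,-0.2],[0,0,0]],"delta_rot":[[0,0,0],[0,0,0],[0,0,0],[0,0,0]],"claw":[255,255,255,255]}'
```

```text
time_s: 3.15
eef_pos: [494.4, 235.8, 77.6]
ee_rot: [-0.0, -0.119, 0.993, -0.0]
force: [-0.2, 0.2, 1.0]
grip_width: -0.002
```

```bash
python3 -m crank '{"dp":[[0,0,-0.1],[0,0,-0.1],[0,0,0]],"delta_rot":[[0,0,0],[0,0,0],[0,0,0]],"claw":[255,255,255]}'
python3 - <<'E'
from h import *
shot('wrist','wr3');shot('scene','sc3')
im=cv2.imread('pics/sc3.png')[120:260,100:260];cv2.imwrite('pics/sc3c.png',cv2.convertScaleAbs(cv2.resize(im,(640,560),interpolation=cv2.INTER_CUBIC),alpha=1.5))
E
```

```text
time_s: 3.45
eef_pos: [494.5, 235.8, 75.8]
ee_rot: [-0.0, -0.119, 0.993, -0.0]
force: [0.2, -0.4, -0.2]
grip_width: -0.002
```

View pics/wr3.png

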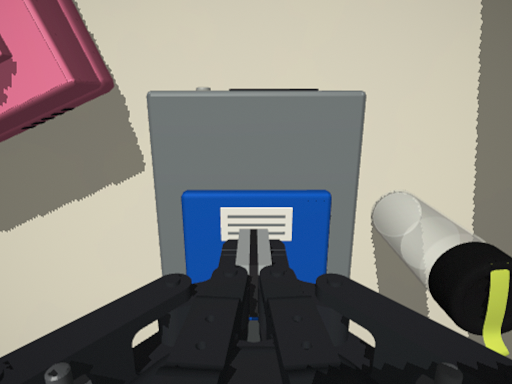

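View pics/sc3c.png

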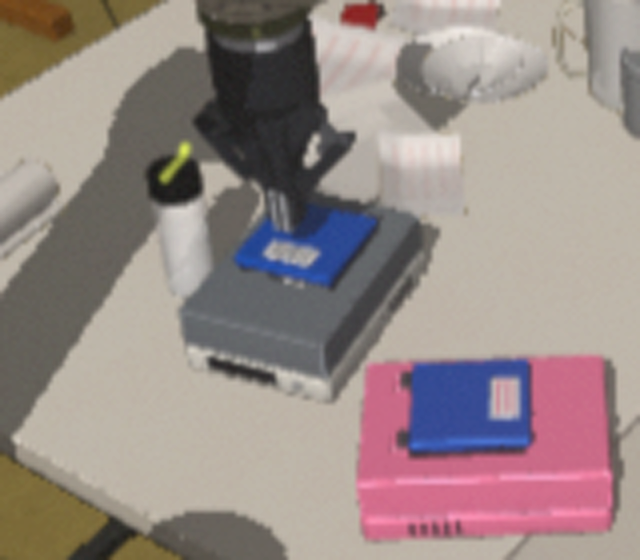

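Run:
```python
from rig import *
import numpy as np
from scipy.spatial.transform import Rotation as R
s=sense(); m=camera_model('wrist'); d=np.load('pics/wr3.npy')
q=s['ee_rot'];T=np.eye(4);T[:3,:3]=R.from_quat([q[1],q[2],q[3],q[0]]).as_matrix();T[:3,3]=s['eef_pos'];M=T@np.array(m['T_tool_cam'])
def proj(P):
    c=np.linalg.inv(M)@[*P,1]; return (m['cx']+m['fx']*c[0]/-c[2]).round(1),(m['cy']-m['fy']*c[1]/-c[2]).round(1)
print('tcp',s['eef_pos'],proj(s['eef_pos']))
v,u=np.mgrid[:384,:512]
X=np.stack([(u-m['cx'])/m['fx']*d,-(v-m['cy'])/m['fy']*d,-d],-1)@M[:3,:3].T+M[:3,3]
for r in(110,150,185,195,205,212,220,226,229,232,235,240,245,250,260): print(r,X[r,245].round(1),X[r,254].round(1),X[r,262].round(1),X[r,295].round(1))
for c in ((221,208),(292,208),(293,240),(221,240),(256,224)): print(c,X[c[1],c[0]].round(1))
```

```text
tcp [494.53414309 235.86718295  75.90813833] (np.float64(252.4), np.float64(223.0))
110 [434.3 217.   64.3] [433.2 221.9  63.8] [432.1 226.2  64.1] [427.7 244.2  63.9]
150 [456.2 222.1  64.2] [455.  227.2  63.7] [453.9 231.7  64. ] [449.4 250.3  63.5]
185 [476.6 227.   63.9] [475.5 232.2  63.3] [474.3 236.8  63.6] [469.7 256.   63.4]
195 [478.  227.7  79.6] [476.7 232.5  79.9] [475.4 236.7  80.8] [471.  254.1  81.2]
205 [483.5 229.   79.9] [482.2 233.8  80.3] [481.2 238.1  80.3] [476.6 255.7  81.1]
212 [486.5 229.8  82.7] [485.3 234.6  83. ] [484.5 238.9  82.2] [480.7 256.9  80.5]
220 [491.4 230.9  82. ] [490.1 235.7  82.3] [488.9 240.   82.6] [485.4 258.2  80.4]
226 [495.1 231.8  81.4] [493.1 236.5  83.3] [492.4 240.9  82.6] [489.1 259.4  79.5]
229 [496.7 232.2  81.9] [495.4 237.   82. ] [494.5 241.5  81.6] [490.5 259.7  80.6]
232 [484.2 230.1 115.2] [483.2 234.  115.3] [482.5 237.6 114.9] [492.2 260.1  80.8]
235 [484.2 230.2 118.6] [482.8 233.9 119.7] [482.4 237.5 118.6] [494.  260.7  80.6]
240 [484.  230.3 124. ] [483.1 234.  124. ] [482.7 237.4 123.1] [497.7 261.9  79. ]
245 [484.1 230.4 128.7] [483.8 234.2 127.5] [482.8 237.3 127.8] [499.9 262.3  80.9]
250 [484.3 230.6 132.7] [483.3 234.  133.1] [483.1 237.3 131.9] [503.3 263.3  80.1]
260 [483.5 230.6 142.4] [483.1 234.  141.6] [482.7 237.  141.1] [509.6 265.2  79.6]
(221, 208) [487.8 216.5  81.6]
(292, 208) [478.7 254.5  81.2]
(293, 240) [497.4 260.4  80.4]
(221, 240) [507.3 220.5  80. ]
(256, 224) [492.1 237.4  82.3]
```

The reported TCP is below the mark with no force, while the wrist depth shows the finger's visible end at about z≈113. I'll cross-check with the scene camera before going lower.

Run:
```python
from rig import *
import numpy as np,cv2
m=camera_model('scene'); d=np.load('pics/sc3.npy');M=np.array(m['cam_to_world'])
def proj(P):
    c=np.linalg.inv(M)@[*P,1]; return (m['cx']+m['fx']*c[0]/-c[2]).round(1),(m['cy']-m['fy']*c[1]/-c[2]).round(1)
for z in(76,81,90,100,110,120): print(z,proj((494.5,235.8,z)))
v,u=np.mgrid[:384,:512]
X=np.stack([(u-m['cx'])/m['fx']*d,-(v-m['cy'])/m['fy']*d,-d],-1)@M[:3,:3].T+M[:3,3]
for r in range(166,186): print(r,[X[r,c].round().tolist() for c in(168,170,172,174)])
im=cv2.imread('pics/sc3.png')[155:200,145:205];cv2.imwrite('pics/sc3d.png',cv2.convertScaleAbs(cv2.resize(im,(720,540),interpolation=cv2.INTER_CUBIC),alpha=1.6))
```

```text
76 (np.float64(173.3), np.float64(183.7))
81 (np.float64(173.1), np.float64(182.4))
90 (np.float64(172.8), np.float64(180.1))
100 (np.float64(172.4), np.float64(177.5))
110 (np.float64(172.0), np.float64(175.0))
120 (np.float64(171.6), np.float64(172.3))
166 [[484.0, 235.0, 151.0], [483.0, 226.0, 155.0], [483.0, 217.0, 158.0], [485.0, 211.0, 160.0]]
167 [[486.0, 238.0, 144.0], [481.0, 224.0, 154.0], [486.0, 221.0, 152.0], [489.0, 217.0, 151.0]]
168 [[485.0, 238.0, 142.0], [486.0, 230.0, 144.0], [484.0, 219.0, 150.0], [495.0, 223.0, 141.0]]
169 [[483.0, 236.0, 140.0], [484.0, 230.0, 141.0], [488.0, 225.0, 141.0], [492.0, 221.0, 140.0]]
170 [[481.0, 235.0, 137.0], [485.0, 231.0, 137.0], [488.0, 225.0, 137.0], [490.0, 219.0, 139.0]]
171 [[482.0, 237.0, 133.0], [485.0, 232.0, 132.0], [487.0, 225.0, 134.0], [490.0, 219.0, 135.0]]
172 [[481.0, 237.0, 129.0], [482.0, 229.0, 132.0], [488.0, 226.0, 130.0], [489.0, 220.0, 131.0]]
173 [[480.0, 236.0, 126.0], [481.0, 229.0, 129.0], [487.0, 227.0, 126.0], [487.0, 218.0, 129.0]]
174 [[483.0, 240.0, 120.0], [483.0, 232.0, 122.0], [484.0, 223.0, 126
[... 361 characters left out ...]
.0], [483.0, 225.0, 110.0], [515.0, 251.0, 78.0]]
179 [[500.0, 262.0, 80.0], [504.0, 258.0, 79.0], [507.0, 252.0, 79.0], [510.0, 247.0, 79.0]]
180 [[498.0, 261.0, 78.0], [498.0, 252.0, 81.0], [504.0, 250.0, 78.0], [508.0, 244.0, 78.0]]
181 [[494.0, 257.0, 77.0], [495.0, 250.0, 80.0], [499.0, 244.0, 80.0], [503.0, 240.0, 79.0]]
182 [[489.0, 253.0, 79.0], [491.0, 245.0, 81.0], [494.0, 240.0, 81.0], [499.0, 236.0, 80.0]]
183 [[485.0, 249.0, 79.0], [486.0, 241.0, 82.0], [491.0, 237.0, 81.0], [492.0, 230.0, 82.0]]
184 [[482.0, 246.0, 78.0], [484.0, 239.0, 80.0], [487.0, 234.0, 80.0], [490.0, 229.0, 81.0]]
185 [[478.0, 242.0, 79.0], [479.0, 235.0, 81.0], [485.0, 232.0, 79.0], [488.0, 226.0, 79.0]]
```

View pics/sc3d.png

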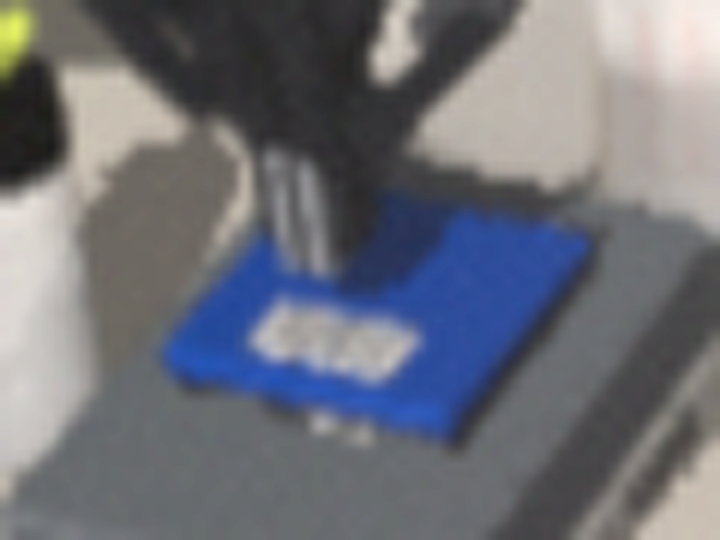

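Both cameras put the fingertips at z≈110, about 30 mm higher than the reported TCP, with x/y correct over the mark. I'll descend carefully by force.

```bash
python3 -m crank '{"dp":[[0,0,-0.8],[0,0,-0.7],[0,0,-0.4],[0,0,-0.1],[0,0,0]],"delta_rot":[[0,0,0],[0,0,0],[0,0,0],[0,0,0],[0,0,0]],"claw":[255,255,255,255,255]}'
python3 - <<'E'
from h import *
from scipy.spatial.transform import Rotation as R
s=sense(); p,d=shot('wrist','wr4');m=camera_model('wrist')
q=s['ee_rot'];T=np.eye(4);T[:3,:3]=R.from_quat([q[1],q[2],q[3],q[0]]).as_matrix();T[:3,3]=s['eef_pos'];M=T@np.array(m['T_tool_cam'])
v,u=np.mgrid[:384,:512]
X=np.stack([(u-m['cx'])/m['fx']*d,-(v-m['cy'])/m['fy']*d,-d],-1)@M[:3,:3].T+M[:3,3]
for r in range(205,250,3): print(r,X[r,245].round(1),X[r,262].round(1),X[r,295].round(1))
E
```

```text
time_s: 4.05
eef_pos: [494.5, 235.8, 55.7]
ee_rot: [-0.0, -0.119, 0.993, -0.0]
force: [0.4, 0.2, -0.3]
grip_width: 0.001
205 [477.5 228.1  77.5] [475.2 236.1  78.7] [471.2 251.8  79.2]
208 [478.4 228.3  79.5] [476.2 236.4  80. ] [472.5 252.2  79.6]
211 [479.9 228.7  79.5] [477.7 236.7  80. ] [473.6 252.3  80.9]
214 [480.9 228.9  80.9] [478.9 237.   81. ] [475.3 252.8  80.4]
217 [482.7 229.3  80.3] [480.5 237.4  80.7] [476.6 253.1  80.9]
220 [483.8 229.6  81.4] [481.8 237.7  81.4] [478.2 253.6  80.6]
223 [485.6 230.1  80.6] [483.4 238.1  81.3] [479.9 254.2  80.2]
226 [486.7 230.3  81.6] [485.  238.6  81. ] [480.9 254.3  81.7]
229 [488.2 230.7  82. ] [486.4 238.9  81.4] [482.5 254.7  81.5]
232 [484.1 230.1  95.2] [482.  237.4  95.8] [483.6 254.9  82.6]
235 [484.1 230.2  98.5] [482.3 237.4  98.4] [485.5 255.5  81.7]
238 [484.6 230.3 100.4] [482.4 237.4 101.4] [487.2 256.1  81.4]
241 [483.7 230.2 105.5] [482.4 237.3 104.6] [488.6 256.4  81.9]
244 [484.3 230.4 107. ] [482.2 237.2 108. ] [490.5 257.1  80.9]
247 [483.8 230.4 110.8] [482.6 237.2 110. ] [491.6 257.2  82.2]
```

View pics/wr4.png

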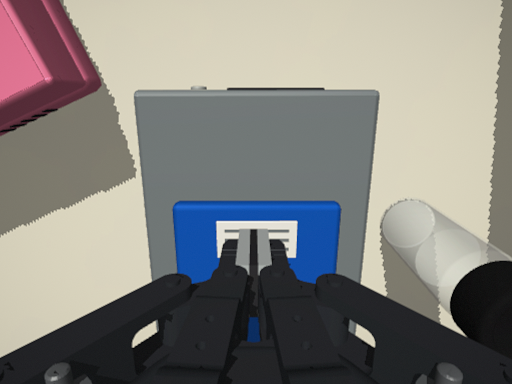

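```bash
python3 -m crank '{"dp":[[0,0,-0.5],[0,0,-0.3],[0,0,-0.1],[0,0,0]],"delta_rot":[[0,0,0],[0,0,0],[0,0,0],[0,0,0]],"claw":[255,255,255,255]}'; python3 -m crank '{"dp":[[0,0,-0.2],[0,0,0]],"delta_rot":[[0,0,0],[0,0,0]],"claw":[255,255]}'; python3 -m crank '{"dp":[[0,0,-0.15],[0,0,0]],"delta_rot":[[0,0,0],[0,0,0]],"claw":[255,255]}'
```

```text
time_s: 4.5
eef_pos: [494.4, 235.8, 46.9]
ee_rot: [-0.0, -0.119, 0.993, -0.0]
force: [-1.3, -0.3, 3.0]
grip_width: -0.005
time_s: 4.7
eef_pos: [494.3, 235.8, 44.8]
ee_rot: [-0.0, -0.119, 0.993, -0.0]
force: [-2.7, -1.1, 3.4]
grip_width: -0.002
time_s: 4.9
eef_pos: [494.3, 235.8, 43.3]
ee_rot: [-0.0, -0.119, 0.993, -0.0]
force: [-3.5, -1.4, 3.7]
grip_width: -0.001
```

```bash
python3 -m crank '{"dp":[[0,0,-0.1],[0,0,0]],"delta_rot":[[0,0,0],[0,0,0]],"claw":[255,255]}'; python3 -m crank '{"dp":[[0,0,-0.1],[0,0,0]],"delta_rot":[[0,0,0],[0,0,0]],"claw":[255,255]}';  python3 - <<'E'
from h import *
shot('wrist','wr5');shot('scene','sc5')
im=cv2.imread('pics/sc5.png')[145:215,135:215];cv2.imwrite('pics/sc5c.png',cv2.convertScaleAbs(cv2.resize(im,(640,560),interpolation=cv2.INTER_CUBIC),alpha=1.6))
E
```

```text
time_s: 5.1
eef_pos: [494.3, 235.8, 42.4]
ee_rot: [-0.0, -0.119, 0.993, -0.0]
force: [-4.8, -1.1, 5.3]
grip_width: -0.003
time_s: 5.3
eef_pos: [494.3, 235.8, 41.9]
ee_rot: [-0.0, -0.119, 0.993, -0.0]
force: [-7.7, -2.1, 11.0]
grip_width: 0.002
```

View pics/wr5.png

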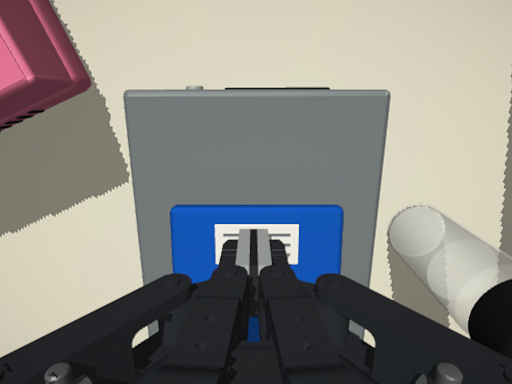

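View pics/sc5c.png

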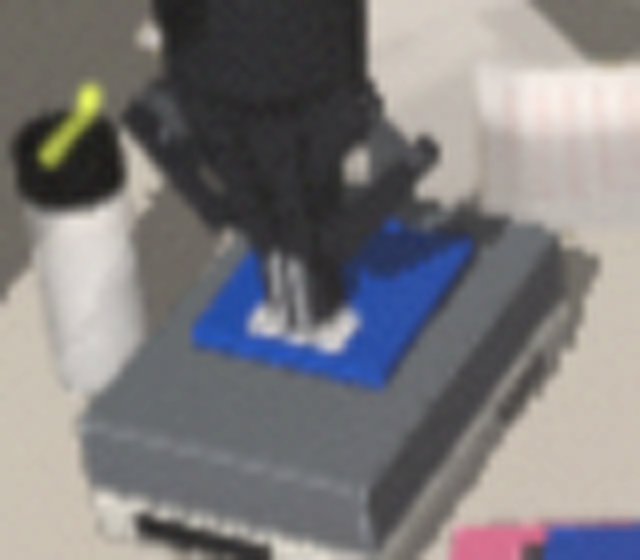

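Fz rose sharply to 11 N after about 6 mm of travel, so the hatch is at its stop, with the finger on the white mark. Now I'll pull away quickly upward, then forward.

```bash
python3 -m crank '{"dp":[[0,0,3],[0,0,4.5],[-1,0,4.5],[-4,0,2.5],[-4,0,0],[-4,0,0],[-4,0,0],[0,0,0],[0,0,0],[0,0,0]],"delta_rot":[[0,0,0],[0,0,0],[0,0,0],[0,0,0],[0,0,0],[0,0,0],[0,0,0],[0,0,0],[0,0,0],[0,0,0]],"claw":[255,255,255,255,255,255,255,255,255,255]}'; python3 -m crank '{"dp":[[0,0,0],[0,0,0],[0,0,0],[0,0,0],[0,0,0],[0,0,0],[0,0,0],[0,0,0],[0,0,0],[0,0,0]],"delta_rot":[[0,0,0],[0,0,0],[0,0,0],[0,0,0],[0,0,0],[0,0,0],[0,0,0],[0,0,0],[0,0,0],[0,0,0]],"claw":[255,255,255,255,255,255,255,255,255,255]}'
python3 - <<'E'
from h import *
shot('top','top6');shot('scene','sc6')
im=cv2.imread('pics/sc6.png')[120:290,120:360];cv2.imwrite('pics/sc6c.png',cv2.convertScaleAbs(cv2.resize(im,(768,544),interpolation=cv2.INTER_CUBIC),alpha=1.6))
E
```

```text
time_s: 6.4
eef_pos: [325.5, 235.9, 186.4]
ee_rot: [0.0, -0.119, 0.993, 0.0]
force: [0.4, -0.3, 0.1]
grip_width: 0.003
time_s: 7.4
eef_pos: [324.5, 235.9, 186.4]
ee_rot: [0.0, -0.119, 0.993, 0.0]
force: [-0.5, -0.4, 0.2]
grip_width: 0.0
```

View pics/top6.png

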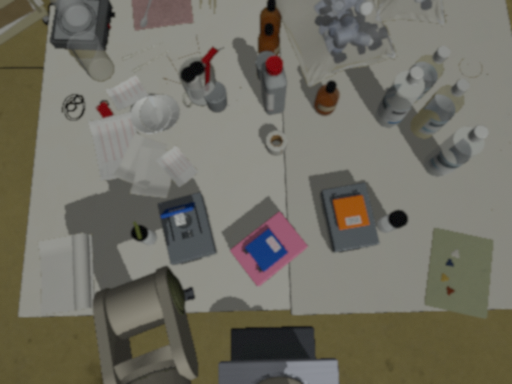

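View pics/sc6c.png

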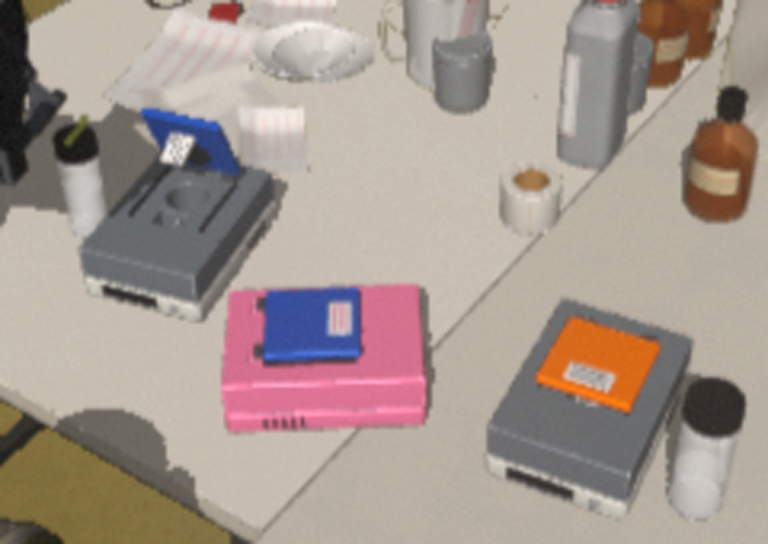

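The hatch has popped up and the orange one is shut. I'll wait another second, check that the hatch is at rest, and compare against the pictures from before.

```bash
python3 -m crank '{"dp":[[0,0,0],[0,0,0],[0,0,0],[0,0,0],[0,0,0],[0,0,0],[0,0,0],[0,0,0],[0,0,0],[0,0,0]],"delta_rot":[[0,0,0],[0,0,0],[0,0,0],[0,0,0],[0,0,0],[0,0,0],[0,0,0],[0,0,0],[0,0,0],[0,0,0]],"claw":[255,255,255,255,255,255,255,255,255,255]}'
python3 - <<'E'
from h import *
p,d=shot('top','top7');p2,d2=shot('scene','sc7')
g=lambda f,a:cv2.cvtColor(cv2.imread(f'pics/{f}.png'),cv2.COLOR_BGR2GRAY)[a[0]:a[1],a[2]:a[3]].astype(np.float32)
for nm,a in(('blue case front',(236,268,158,220)),('orange',(178,255,318,380)),('vial orange',(208,232,376,412)),('vial blue',(220,246,128,157)),('tape',(130,158,262,290))):
    print(nm,'shift px',np.round(cv2.phaseCorrelate(g('top1',a),g('top7',a),cv2.createHanningWindow((a[3]-a[2],a[1]-a[0]),cv2.CV_32F)),2).tolist())
print('hatch diff 6->7',np.abs(g('sc6',(150,180,160,200))-g('sc7',(150,180,160,200))).mean())
m=camera_model('scene');M=np.array(m['cam_to_world']);v,u=np.mgrid[:384,:512]
X=np.stack([(u-m['cx'])/m['fx']*d2,-(v-m['cy'])/m['fy']*d2,-d2],-1)@M[:3,:3].T+M[:3,3]
h=cv2.cvtColor(p2,cv2.COLOR_RGB2HSV)
b=cv2.erode(((h[...,0]>105)&(h[...,0]<130)&(h[...,1]>150)&(u>155)&(u<202)&(v>145)&(v<182)).astype(np.uint8),np.ones((3,3)))>0
P=X[b];P=P[(P[:,2]>60)&(P[:,2]<190)&(P[:,0]>480)&(P[:,0]<620)];c=P-P.mean(0);n=np.linalg.svd(c)[2][2]
print(len(P),'hatch tilt rad',np.arccos(abs(n[2])).round(3),P[:,2].max().round())
E
```

```text
time_s: 8.5
eef_pos: [324.5, 235.8, 186.4]
ee_rot: [0.0, -0.119, 0.993, -0.0]
force: [0.2, -0.0, -0.0]
grip_width: -0.004Traceback (most recent call last):
  File "<stdin>", line 5, in <module>
    return _wrapfunc(a, 'round', decimals=decimals, out=out)
    return _wrapit(obj, method, *args, **kwds)
    conv = _array_converter(obj)
ValueError: setting an array element with a sequence. The requested array has an inhomogeneous shape after 1 dimensions. The detected shape was (2,) + inhomogeneous part.
```

Run:
```python
from h import *
g=lambda f,a:cv2.cvtColor(cv2.imread(f'pics/{f}.png'),cv2.COLOR_BGR2GRAY)[a[0]:a[1],a[2]:a[3]].astype(np.float32)
for nm,a in(('blue case front',(236,268,158,220)),('orange',(178,255,318,380)),('vial orange',(208,232,376,412)),('vial blue',(220,246,128,157)),('tape',(130,158,262,290))):
    print(nm,'shift px',np.round(cv2.phaseCorrelate(g('top1',a),g('top7',a),cv2.createHanningWindow((a[3]-a[2],a[1]-a[0]),cv2.CV_32F))[0],2).tolist())
print('hatch diff 6->7',np.abs(g('sc6',(150,180,160,200))-g('sc7',(150,180,160,200))).mean())
d2=np.load('pics/sc7.npy');p2=cv2.imread('pics/sc7.png')
m=camera_model('scene');M=np.array(m['cam_to_world']);v,u=np.mgrid[:384,:512]
X=np.stack([(u-m['cx'])/m['fx']*d2,-(v-m['cy'])/m['fy']*d2,-d2],-1)@M[:3,:3].T+M[:3,3]
h=cv2.cvtColor(p2,cv2.COLOR_BGR2HSV)
b=cv2.erode(((h[...,0]>105)&(h[...,0]<130)&(h[...,1]>150)&(u>155)&(u<202)&(v>145)&(v<182)).astype(np.uint8),np.ones((3,3)))>0
P=X[b];P=P[(P[:,2]>60)&(P[:,2]<190)&(P[:,0]>480)&(P[:,0]<620)];c=P-P.mean(0);n=np.linalg.svd(c)[2][2]
print(len(P),'hatch tilt rad',np.arccos(abs(n[2])).round(3),P[:,2].max().round())
```

```text
blue case front shift px [0.1, 0.02]
orange shift px [0.06, 0.0]
vial orange shift px [0.66, 0.01]
vial blue shift px [-0.2, 0.55]
tape shift px [0.07, -0.14]
hatch diff 6->7 0.79583335
36 hatch tilt rad 1.225 156.0
```

```bash
python3 -c "
from rig import *
print(finish_job())"
```

```text
the job is handed in; nothing more can be done
None
```

The blue hatch is open and the job is handed in at about 8.6 s of the 35 s allowed. I pressed the white mark on the grey/white reader, not the pink look-alike, with the closed fingertips down to the stop. The travel was about 6 mm. The largest readings were 11 N straight down and about 13.6 N in total. I then pulled the finger up and away.

**Hatch:** it measured 1.2 rad open, which is the stop. It was unchanged between two pictures about 1 s apart, with nothing touching it. The orange hatch stayed shut.

**Other objects:** the blue reader, the orange reader and the tape shifted by no more than 0.16 px between the first and last top views. The vials read about 0.6 px. I take that as noise or a shadow change, because the arm never went near the orange reader's vial and nothing came close to touching the blue one's.

**Disagreements:**
- **Fingertip height:** the closed fingertips sat about 35 mm higher than the reported tool position. I confirmed this with two cameras and found contact by force instead.
- **Sideways force:** during the press there was up to 8 N sideways. The case showed no measurable shift afterwards.

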